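Find the rattling parts case and hold it out

TASK

One of the three sealed cases holds a loose steel ball that the sander needs; the contents of the other two are packed tight. Going from left to right, lift each case about a hand's breadth straight above its own cork mat, shake or rock it lengthwise there and set it back on that mat (the last one need not be set back if it is the rattling one); then hold out the case that rattles level over the middle of the rubber hand-over mat, about 15 cm up, and finish while still holding it there, the other two standing on their own mats and everything else left where it was.

Things in the scene. Friction and masses are not known exactly. Their poses are not given: they have to be found in the camera images.
- case_1_center (a point): one of three identical sealed grey cases, 140 long (own x) x 60 wide x 56 mm high, about 0.5 kg (weight tells nothing); point: its centre, 28 mm above its underside. In the rattling case is a 0.26 kg steel ball that rolls freely lengthwise, 90 mm from end to end, knocking and shifting the balance when shaken or tipped along x; in the other two the content is packed tight
- case_2_center (a point): one of three identical sealed grey cases, 140 long (own x) x 60 wide x 56 mm high, about 0.5 kg (weight tells nothing); point: its centre, 28 mm above its underside. In the rattling case is a 0.26 kg steel ball that rolls freely lengthwise, 90 mm from end to end, knocking and shifting the balance when shaken or tipped along x; in the other two the content is packed tight
- case_3_center (a point): one of three identical sealed grey cases, 140 long (own x) x 60 wide x 56 mm high, about 0.5 kg (weight tells nothing); point: its centre, 28 mm above its underside. In the rattling case is a 0.26 kg steel ball that rolls freely lengthwise, 90 mm from end to end, knocking and shifting the balance when shaken or tipped along x; in the other two the content is packed tight
- spot_left (a point): fixed cork mat 160 (own x) x 115 x 4 mm, the leftmost (+y) as the robot sees them (y to the left); this point is the centre of its top, 4 mm above the bench. A case stands on it, within about 16 mm of its centre
- spot_middle (a point): fixed cork mat 160 (own x) x 115 x 4 mm, the middle as the robot sees them (y to the left); this point is the centre of its top, 4 mm above the bench. A case stands on it, within about 16 mm of its centre
- spot_right (a point): fixed cork mat 160 (own x) x 115 x 4 mm, the rightmost (-y) as the robot sees them (y to the left); this point is the centre of its top, 4 mm above the bench. A case stands on it, within about 16 mm of its centre
- handover_center (a point): fixed black rubber hand-over mat at the front of the bench, beyond the cases, 120 (own x) x 200 x 6 mm; this point is the centre of its top, 6 mm above the bench
- drum_sleeve: brown abrasive sleeve, a tube 44 mm across and 45 mm high, standing near the gap between the left and middle mats; bystander, not to be disturbed; origin under its centre
- wrench: steel wrench, 150 mm long, lying between the middle and right mats; bystander, not to be disturbed; origin under its centre
- glue_can: aluminium can, 66 mm across, 90 mm high; bystander, not to be disturbed; origin under its centre
- brush: hand brush lying flat; bystander, not to be disturbed; origin under its centre
- insole: blue and orange insole blank lying flat, about 240 x 84 x 12 mm; bystander, not to be disturbed; origin under its centre
- cork_wedge: cork block, 100 x 70 x 36 mm; bystander, not to be disturbed; origin under its centre
- pot: open steel cup, 80 mm across, 90 mm high; bystander, not to be disturbed; origin under its centre
Not all that is in view belongs to the job. Leave any blue or green look-alike of the part that bears case_1_center alone.

How it is judged:
On the way, in this order (a step that is already met when the one before it is completed fails the run):
1. first, the case of the left mat is shaken (sharply moved lengthwise or tipped) while gripped and lifted at least 28 mm clear above its mat, within 120 mm of the mat's centre (((height (world z) of case_1_center above 0.06 m and horizontal distance between case_1_center and spot_left below 0.12 m and contact force between case_1 and the fingers above 1 N and (value of joint liner_1 above 0.001 m or value of joint liner_1 below -0.001 m)) or (height (world z) of case_2_center above 0.06 m and horizontal distance between case_2_center and spot_left below 0.12 m and contact force between case_2 and the fingers above 1 N and (value of joint liner_2 above 0.001 m or value of joint liner_2 below -0.001 m)) or (height (world z) of case_3_center above 0.06 m and horizontal distance between case_3_center and spot_left below 0.12 m and contact force between case_3 and the fingers above 1 N and (value of joint liner_3 above 0.001 m or value of joint liner_3 below -0.001 m)))).
2. then, the case of the middle mat is shaken (sharply moved lengthwise or tipped) while gripped and lifted at least 28 mm clear above its mat, within 120 mm of the mat's centre (((height (world z) of case_1_center above 0.06 m and horizontal distance between case_1_center and spot_middle below 0.12 m and contact force between case_1 and the fingers above 1 N and (value of joint liner_1 above 0.001 m or value of joint liner_1 below -0.001 m)) or (height (world z) of case_2_center above 0.06 m and horizontal distance between case_2_center and spot_middle below 0.12 m and contact force between case_2 and the fingers above 1 N and (value of joint liner_2 above 0.001 m or value of joint liner_2 below -0.001 m)) or (height (world z) of case_3_center above 0.06 m and horizontal distance between case_3_center and spot_middle below 0.12 m and contact force between case_3 and the fingers above 1 N and (value of joint liner_3 above 0.001 m or value of joint liner_3 below -0.001 m)))).
3. last, the case of the right mat is shaken (sharply moved lengthwise or tipped) while gripped and lifted at least 28 mm clear above its mat, within 120 mm of the mat's centre (((height (world z) of case_1_center above 0.06 m and horizontal distance between case_1_center and spot_right below 0.12 m and contact force between case_1 and the fingers above 1 N and (value of joint liner_1 above 0.001 m or value of joint liner_1 below -0.001 m)) or (height (world z) of case_2_center above 0.06 m and horizontal distance between case_2_center and spot_right below 0.12 m and contact force between case_2 and the fingers above 1 N and (value of joint liner_2 above 0.001 m or value of joint liner_2 below -0.001 m)) or (height (world z) of case_3_center above 0.06 m and horizontal distance between case_3_center and spot_right below 0.12 m and contact force between case_3 and the fingers above 1 N and (value of joint liner_3 above 0.001 m or value of joint liner_3 below -0.001 m)))).
At the end, for the whole second after the job is handed in: the rattling case is held by the fingers alone, at rest, level within 14 degrees, its centre within 60 mm (horizontally) of the hand-over mat's centre and 100 to 320 mm above the bench; the two silent cases stand released and upright on their mats, within 60 mm of where they started (((distance between ball_center and case_1_center below 0.065 m and horizontal distance between case_1_center and handover_center below 0.06 m and height (world z) of case_1_center between 0.1 and 0.32 m and angle between case_1_center's own z axis and vertical below 0.25 rad and linear speed of case_1 below 0.04 m/s and contact force between case_1 and the fingers above 1 N and (distance of case_2_center from where it was at the start of the episode below 0.06 m and height (world z) of case_2_center below 0.04 m and angle between case_2_center's own z axis and vertical below 0.1 rad and linear speed of case_2 below 0.02 m/s and contact force between case_2 and the fingers below 0.1 N) and (distance of case_3_center from where it was at the start of the episode below 0.06 m and height (world z) of case_3_center below 0.04 m and angle between case_3_center's own z axis and vertical below 0.1 rad and linear speed of case_3 below 0.02 m/s and contact force between case_3 and the fingers below 0.1 N)) or (distance between ball_center and case_2_center below 0.065 m and horizontal distance between case_2_center and handover_center below 0.06 m and height (world z) of case_2_center between 0.1 and 0.32 m and angle between case_2_center's own z axis and vertical below 0.25 rad and linear speed of case_2 below 0.04 m/s and contact force between case_2 and the fingers above 1 N and (distance of case_1_center from where it was at the start of the episode below 0.06 m and height (world z) of case_1_center below 0.04 m and angle between case_1_center's own z axis and vertical below 0.1 rad and linear speed of case_1 below 0.02 m/s and contact force between case_1 and the fingers below 0.1 N) and (distance of case_3_center from where it was at the start of the episode below 0.06 m and height (world z) of case_3_center below 0.04 m and angle between case_3_center's own z axis and vertical below 0.1 rad and linear speed of case_3 below 0.02 m/s and contact force between case_3 and the fingers below 0.1 N)) or (distance between ball_center and case_3_center below 0.065 m and horizontal distance between case_3_center and handover_center below 0.06 m and height (world z) of case_3_center between 0.1 and 0.32 m and angle between case_3_center's own z axis and vertical below 0.25 rad and linear speed of case_3 below 0.04 m/s and contact force between case_3 and the fingers above 1 N and (distance of case_1_center from where it was at the start of the episode below 0.06 m and height (world z) of case_1_center below 0.04 m and angle between case_1_center's own z axis and vertical below 0.1 rad and linear speed of case_1 below 0.02 m/s and contact force between case_1 and the fingers below 0.1 N) and (distance of case_2_center from where it was at the start of the episode below 0.06 m and height (world z) of case_2_center below 0.04 m and angle between case_2_center's own z axis and vertical below 0.1 rad and linear speed of case_2 below 0.02 m/s and contact force between case_2 and the fingers below 0.1 N)))); the arm keeps its last pose, push and grip.
It fails at once if any bystander (sleeve, wrench, can, brush, insole, cork block, cup) is moved more than 30 mm from its place (distance of any of drum_sleeve, wrench, glue_can, brush, insole, cork_wedge, pot from where it was at the start of the episode above 0.03 m).
It also fails if it takes over 72 s, if anything falls off the work surface, if the arm or the gripper's body presses on something with over 40 N, if the wrist force passes 120 N, or if a joint passes its speed limit or range.

ROBOT

A 6-joint arm with a two-finger parallel gripper is mounted at the origin on the work surface. World frame = base frame: x ahead of the robot, y to its left, z up, the work surface at z = 0. Lengths are in m, angles in rad, forces in N, time in s.
With the tool pointing down it reaches from about 0.35 to 0.875 m from the base axis. Payload 4.2 kg.
Tool frame: the origin (TCP) lies between the finger pads; the fingertips stand 17 mm ahead of it and the grasp point (between the pads) lies 2 mm behind it; z points along the fingers, y is the direction in which the jaws open and shut (so a half turn about z gives the same grasp; the last joint's range is limited). The gripper opens to 85 mm and grips with 20 to 120 N. Pads are 22 mm wide; open, the fingers measure 114 mm over their backs; the gripper's body (76 mm by 85 mm) begins 54 mm behind the grasp point. The pads swing forward as they close: fully open they stand 13 mm farther back than shut.
Start: joints at [-0.857, 0.385, 0.008, 0, -1.194, -0.259], TCP at [0.275, -0.561, 0.248] pointing down, gripper open.
Joint ranges: [-3.14, 3.14], [-1.21, 2.06], [-1.07, 1.41], [-3.16, 2.05], [-2.99, -0.16], [-3.1, 3.1]. Speed limits (rad/s): [2.79, 2.79, 3.14, 3.14, 3.14, 3.14].

INTERFACE

Orientations are given as a 3x3 rotation matrix whose columns are the frame's x, y, z axes.
In Python, from plant import manip gives the robot as it stands.
- The arm moves only by the tool carry_out, never from a script. Its argument "commands" is a list of rows, each a list of 7 numbers: the turn, a rotation vector about the world's x, y, z in degrees, then the shift along the world's x, y, z in mm, then the finger opening in mm, from 0 to 85.4. A call has 1 to 8 rows; each row shifts and turns the pose as measured when the row begins; what a row does not reach is not made up. A row lasts 1/12 s, in which the tool goes at most 41.7 mm and 7.16 degrees, less where a joint would pass 70% of its speed; a pose out of reach is approached as far as the arm can. A call with a gripper value outside its range is refused whole. The fingers move at their own pace and stop on an object; the grip force is fixed at half the most. Time passes only in rows, so rows that do not move let the fingers close. It gives the time, the measured TCP pose, the force and the opening at its end, in the units of the state.
- manip.state(): the state, without advancing time (a new reading comes with each control period).
- manip.read_camera(name): name is "scene" or "top" or "wrist"; returns a dict with "image" (384x512x3 uint8, red, green, blue), "fx", "fy", "cx", "cy" (pixels), "dist" ([k1, k2, p1, p2, k3] as OpenCV has them; the pictures are not rectified), "extrinsics" (4x4, takes a point from camera to world coordinates). Camera axes: x right, y up, looking along -z (the intrinsics and any distortion apply to the point x, -y, -z); pixel columns grow to the right and rows downward; lengths in m; the calibration is good to about 2 mm. A picture is of the moment at which its call begins. There is no depth.
- manip.finish_job(): hands the job in, once; it reports no verdict.
The state is a dict: "time_s": time; "joints": joint angles; "joint_vel": joint speeds; "effort": joint torques, N m; "eef_pos": TCP position; "tool_rot": TCP orientation; "force": force on the tool from outside, world axes, zero at the start; "ft_torque": the same for the moment, N m; "grip_width": finger opening in m.
Only numpy, scipy, OpenCV 4.12 (cv2) and the standard library are available. Lean on these libraries where they do the work, as an engineer would, in place of code of your own. Each camera call takes 0.05 s, during which the arm holds its last target.

## Working session

There is one attempt and no reset: what is moved stays moved. The work goes in short steps, Python scripts to look and compute and a tool call to move; the robot and the scene stay as the last step left them, time stands still between calls to the robot, and variables do not carry over. Pictures are saved under pics/ and viewed, and the job is handed in when it is done.

Besides the shell and the picture viewer there is one more tool, called after ">>>" by a JSON object that holds its "fn" and its "kwargs", one argument or row to a line. carry_out: Moves the arm, as the interface text tells. Its arguments: {"type":"object","properties":{"commands":{"type":"array"}},"required":["commands"]}

```bash
mkdir -p pics; ls
python3 - <<'E'
from plant import manip
import cv2
s=manip.state();print({k:s[k] for k in('time_s','joints','eef_pos','tool_rot','force','grip_width')})
for n in('scene','top','wrist'):
    c=manip.read_camera(n);cv2.imwrite(f'pics/{n}0.png',cv2.resize(c['image'][:,:,::-1],None,fx=1.5,fy=1.5));print(n,c['fx'],c['cx'],c['cy'],c['dist'],c['extrinsics'])
E
```

```text
pics
{'time_s': 0.0, 'joints': array([-8.57419631e-01,  3.85550113e-01,  6.59001539e-03, -4.97967972e-04,
       -1.19401671e+00, -2.58595642e-01]), 'eef_pos': array([ 0.2743026 , -0.56095791,  0.24721159]), 'tool_rot': array([[-8.98437853e-01, -4.39099379e-01, -1.07672916e-03],
       [-4.39100685e-01,  8.98435740e-01,  1.95175941e-03],
       [ 1.10355612e-04,  2.22632704e-03, -9.99997516e-01]]), 'force': array([0.82087989, 0.30626032, 0.59086279]), 'grip_width': 0.08552583510652728}
scene 377.2473842189783 255.92505419454963 188.58923857950174 [5.2162279e-05 0.0000000e+00 0.0000000e+00 0.0000000e+00 0.0000000e+00] [[-0.55041188 -0.5947022   0.58598299  1.2466163 ]
 [ 0.83464164 -0.37471471  0.4036858   0.49622869]
 [-0.02049639  0.71127926  0.70261064  0.95318099]
 [ 0.          0.          0.          1.        ]]
top 420.03752812757114 258.23758672496143 189.60478660248697 [-0.13097256  0.          0.          0.          0.        ] [[-1.15378131e-04  9.90107734e-01 -1.40309163e-01  2.88218079e-01]
 [-9.99994002e-01 -5.99911085e-04 -3.41103287e-03 -3.74542495e-02]
 [-3.46146305e-03  1.40307928e-01  9.90101865e-01  1.41643940e+00]
 [ 0.00000000e+00  0.00000000e+00  0.00000000e+00  1.00000000e+00]]
wrist 299.9026802411108 255.44844293274568 187.86714545383964 [-0.08138852  0.          0.          0.          0.        ] [[-0.43897021 -0.84874746 -0.29484387  0.19794206]
 [ 0.89850021 -0.41408142 -0.14571872 -0.59821778]
 [ 0.00158902 -0.32888346  0.94436918  0.37162872]
 [ 0.          0.          0.          1.        ]]
```

View pics/top0.png

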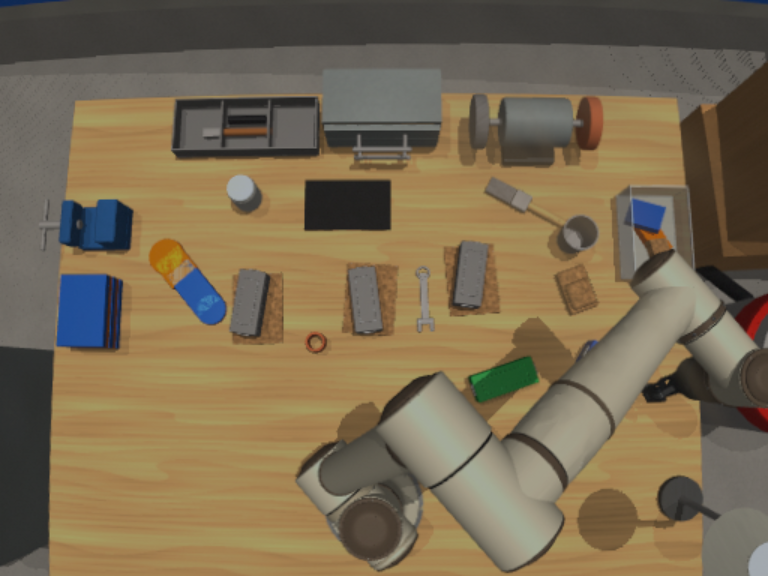

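View pics/scene0.png

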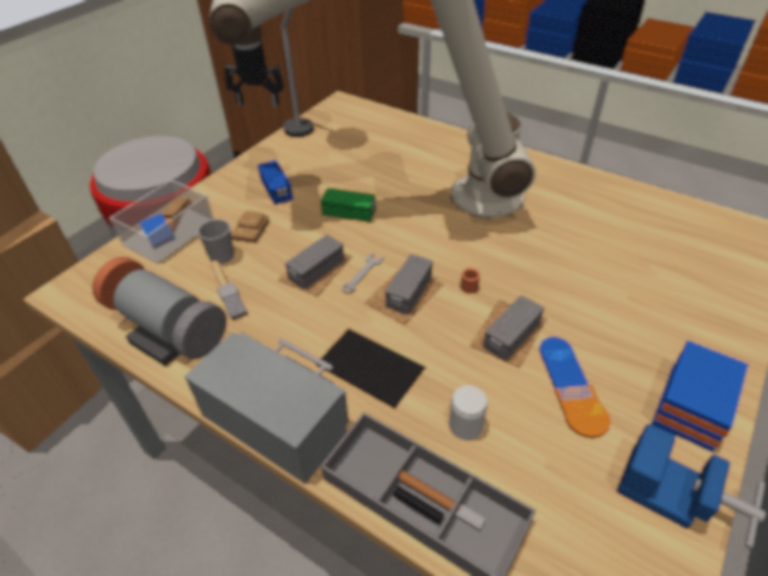

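The top view shows three grey cases on cork mats at (249,302), (365,299) and (470,274) in 1.5x pixels. They can be confused with the green look-alike at (503,379), the blue one near (590,350) mostly under the arm, and the blue box at (645,215). The hand-over mat is at (348,205). I'll check one close crop.

Run:
```python
import cv2
i=cv2.imread('pics/top0.png');i=cv2.resize(i,None,fx=1/1.5,fy=1/1.5)
from plant import manip
i=manip.read_camera('top')['image'][:,:,::-1]
c=i[105:240,140:340];cv2.imwrite('pics/crop0.png',cv2.resize(c,None,fx=4,fy=4,interpolation=cv2.INTER_CUBIC))
```

```text
(no output)
```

View pics/crop0.png

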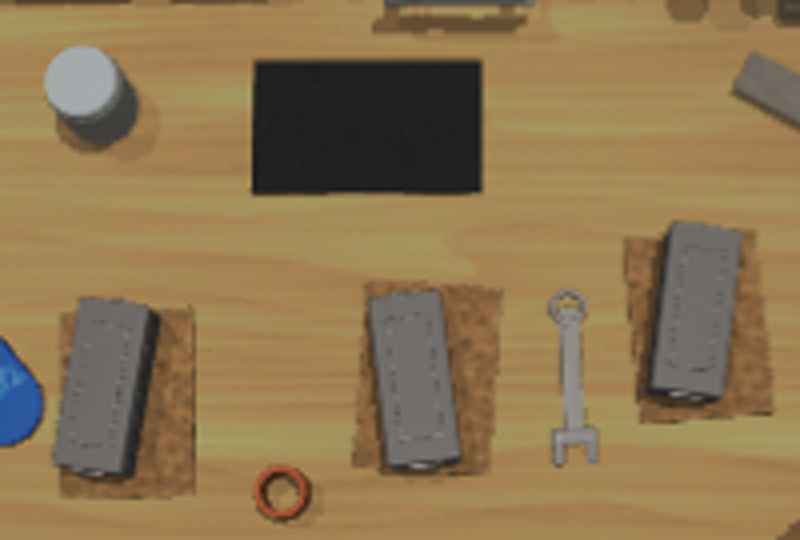

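```bash
cat > h.py <<'E'
import numpy as np,cv2
from plant import manip
def ray(c,px,z):
    K=np.array([[c['fx'],0,c['cx']],[0,c['fy'],c['cy']],[0,0,1]])
    u=cv2.undistortPoints(np.array(px,float).reshape(-1,1,2),K,np.array(c['dist'],float)).reshape(-1,2)
    E=c['extrinsics'];d=np.c_[u[:,0],-u[:,1],-np.ones(len(u))]@E[:3,:3].T
    o=E[:3,3];return o+d*((z-o[2])/d[:,2])[:,None]
def st():
    s=manip.state();print(round(s['time_s'],2),'tcp',(s['eef_pos']*1000).round(1),'F',s['force'].round(2),'T',s['ft_torque'].round(3),'w',round(s['grip_width']*1000,1),'\n',s['tool_rot'].round(3).tolist(),'q',s['joints'].round(2));return s
E
python3 - <<'E'
from h import *
c=manip.read_camera('top')
for n,q,z in [('caseL',[(80,298),(152,306),(128,472),(54,465)],.06),('caseM',[(370,296),(438,292),(460,458),(390,468)],.06),('caseR',[(670,222),(741,230),(721,402),(651,392)],.06),
 ('matL',[(62,308),(195,306),(195,498),(60,497)],.004),('matM',[(367,283),(502,290),(488,474),(353,466)],.004),('matR',[(625,238),(756,230),(773,412),(641,422)],.004),('hand',[(254,60),(482,60),(482,192),(253,193)],.006),('sleeve',[(283,493)]*4,.045),('wrench',[(567,295),(567,295),(575,460),(575,460)],.0),('can',[(83,84)]*4,.09)]:
    p=ray(c,np.array(q)/4+[140,105],z)[:,:2]
    ax=(p[0]+p[1]-p[2]-p[3])/2; w=(p[0]+p[3]-p[1]-p[2])/2
    print(n,(p.mean(0)*1000).round(1),'len',np.linalg.norm(ax).round(4),'wid',np.linalg.norm(w).round(4),'ang',np.degrees(np.arctan2(ax[1],ax[0])).round(1))
E
```

```text
caseL [442.3 269.6] len 0.1382 wid 0.0611 ang -7.0
caseM [448.   14.8] len 0.1395 wid 0.0564 ang 7.3
caseR [ 503.1 -215.4] len 0.143 wid 0.0583 ang -7.5
matL [434.3 261. ] len 0.1629 wid 0.1153 ang 1.2
matM [454.9   5.9] len 0.1569 wid 0.1146 ang -4.1
matR [ 500.  -225.1] len 0.1581 wid 0.113 ang 4.0
hand [674.3  58.7] len 0.1186 wid 0.1983 ang 0.4
sleeve [355.2 122.4] len 0.0 wid 0.0 ang 0.0
wrench [ 455.8 -115.8] len 0.1412 wid 0.0 ang 2.3
can [688.2 288.5] len 0.0 wid 0.0 ang 0.0
```

All sizes match the description: cases about 140x59, mats about 160x115, hand-over mat 119x198. I'm going to the left case.

>>> {"fn": "carry_out", "kwargs": {
  "commands": [
    [0,0,-4,8,39,0,80],
    [0,0,-4,8,39,0,80],
    [0,0,-4,8,39,0,80],
    [0,0,-4,8,39,0,80],
    [0,0,-4,8,39,0,80],
    [0,0,-4,8,39,0,80],
    [0,0,-4,8,39,0,80],
    [0,0,-4,8,39,0,80]
  ]
}}

```text
time_s: 0.92
eef_pos: [0.3365, -0.2436, 0.2431]
tool_rot: [[-0.99, 0.143, -0.002], [0.143, 0.99, 0.004], [0.003, 0.003, -1.0]]
force: [1.3, -0.0, 0.6]
grip_width: 0.08
```

>>> {"fn": "carry_out", "kwargs": {
  "commands": [
    [0,0,0,8,39,0,80],
    [0,0,0,8,39,0,80],
    [0,0,0,8,39,0,80],
    [0,0,0,8,39,0,80],
    [0,0,0,8,39,0,80],
    [0,0,0,8,39,0,80],
    [0,0,0,8,39,0,80],
    [0,0,0,8,39,0,80]
  ]
}}

```text
time_s: 1.58
eef_pos: [0.398, 0.0837, 0.2461]
tool_rot: [[-0.989, 0.146, 0.007], [0.146, 0.989, 0.007], [-0.006, 0.008, -1.0]]
force: [1.7, -0.1, -0.5]
grip_width: 0.08
```

>>> {"fn": "carry_out", "kwargs": {
  "commands": [
    [0,0,1.4,8,37,0,80],
    [0,0,0,9,38,0,80],
    [0,0,0,9,38,0,80],
    [0,0,0,9,38,-10,80],
    [0,0,0,9,35,-20,80],
    [0,0,0,0,0,-25,80],
    [0,0,0,0,0,-25,80],
    [0,0,0,0,0,0,80]
  ]
}}

```text
time_s: 2.25
eef_pos: [0.4428, 0.2885, 0.1666]
tool_rot: [[-0.994, 0.107, 0.016], [0.107, 0.994, 0.015], [-0.015, 0.017, -1.0]]
force: [-0.6, -1.4, -1.0]
grip_width: 0.08
```

Run:
```python
from h import *
st();c=manip.read_camera('wrist');cv2.imwrite('pics/w1.png',cv2.resize(c['image'][:,:,::-1],None,fx=1.5,fy=1.5))
c=manip.read_camera('top')['image'][105:240,90:290,::-1];cv2.imwrite('pics/t1.png',cv2.resize(c,None,fx=4,fy=4,interpolation=cv2.INTER_CUBIC))
```

```text
2.25 tcp [442.8 288.5 166.6] F [-0.57 -1.45 -1.04] T [-0.115  0.121 -0.06 ] w 80.0 
 [[-0.994, 0.107, 0.016], [0.107, 0.994, 0.015], [-0.015, 0.017, -1.0]] q [ 0.89  0.29 -0.36  0.   -0.9  -2.57]
```

View pics/w1.png

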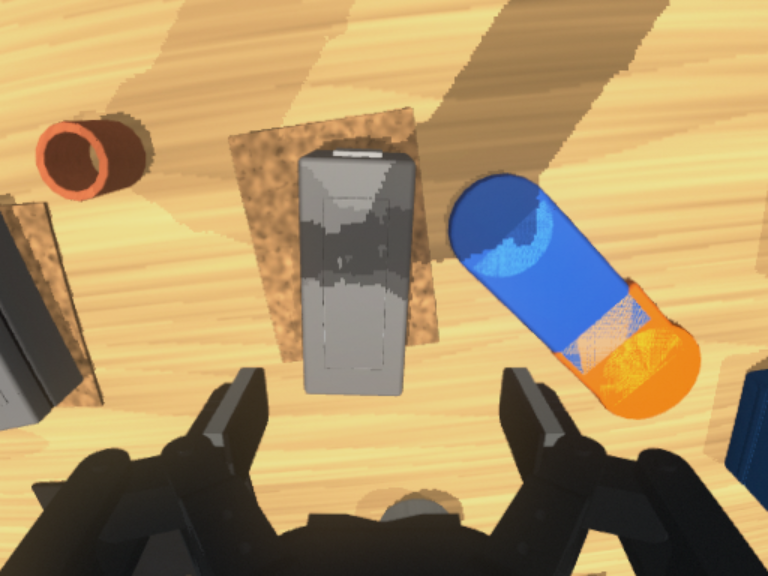

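Run:
```python
from h import *
c=manip.read_camera('wrist')
p=ray(c,np.array([(301,160),(413,160),(403,390),(306,390)])/1.5,.06)[:,:2]
print((p*1000).round(1),(p.mean(0)*1000).round(1));ax=(p[2]+p[3]-p[0]-p[1])/2;print(np.linalg.norm(ax),np.degrees(np.arctan2(ax[1],ax[0])))
p=ray(c,np.array([(450,225),(465,265)])/1.5,.012);print(p)
st()
```

```text
[[374.2 257.8]
 [380.5 314.2]
 [516.  296.7]
 [509.  237.8]] [444.9 276.6]
0.13643676991599749 -7.910204949200941
[[0.42839826 0.33806328 0.012     ]
 [0.4565706  0.34649837 0.012     ]]
2.4 tcp [445.5 289.6 172.5] F [-0.69  0.1  -0.05] T [-0.055  0.017 -0.018] w 80.1 
 [[-0.994, 0.107, 0.025], [0.107, 0.994, 0.022], [-0.022, 0.025, -0.999]] q [ 0.88  0.28 -0.35  0.01 -0.9  -2.57]
```

>>> {"fn": "carry_out", "kwargs": {
  "commands": [
    [-1.2,1.4,-1.2,-1,-9,-20,80],
    [0,0,0,0,-8,-20,80],
    [0,0,0,0,0,-20,80],
    [0,0,0,0,0,-10,80],
    [0,0,0,0,0,0,80]
  ]
}}

```text
time_s: 2.82
eef_pos: [0.4501, 0.2743, 0.1131]
tool_rot: [[-0.991, 0.13, 0.018], [0.13, 0.991, 0.017], [-0.015, 0.019, -1.0]]
force: [-0.1, 0.5, 0.4]
grip_width: 0.0801
```

Run:
```python
from h import *
c=manip.read_camera('wrist');cv2.imwrite('pics/w2.png',cv2.resize(c['image'][:,:,::-1],None,fx=1.5,fy=1.5));st()
```

```text
2.87 tcp [450.7 274.8 114.2] F [ 0.11 -0.59  0.38] T [-0.006 -0.009  0.035] w 80.0 
 [[-0.991, 0.129, 0.019], [0.13, 0.991, 0.019], [-0.017, 0.021, -1.0]] q [ 0.86  0.35 -0.43  0.   -0.77 -2.56]
```

View pics/w2.png

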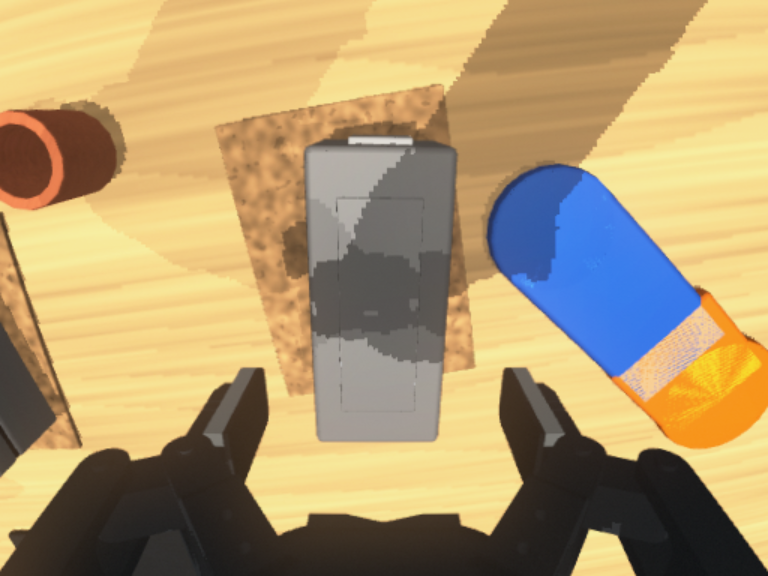

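The case sits aligned between the fingers, centred at column 379 against 384 for the fingers. The insole at (490,240) clears the finger path, so I'm descending.

>>> {"fn": "carry_out", "kwargs": {
  "commands": [
    [-1.1,1.1,0,-4,-2,-20,80],
    [0,0,0,-2,-1,-20,80],
    [0,0,0,0,0,-20,80],
    [0,0,0,0,0,-15,80],
    [0,0,0,0,0,0,80],
    [0,0,0,0,0,0,80]
  ]
}}

```text
time_s: 3.37
eef_pos: [0.4525, 0.2775, 0.0516]
tool_rot: [[-0.991, 0.129, 0.021], [0.129, 0.991, 0.019], [-0.018, 0.021, -1.0]]
force: [0.8, -0.6, 0.8]
grip_width: 0.0796
```

>>> {"fn": "carry_out", "kwargs": {
  "commands": [
    [-1.2,1.2,0,-8,-5,-8,80],
    [-0.6,0.6,0,-3,-2,-8,80],
    [0,0,0,0,0,-2,80]
  ]
}}

```text
time_s: 3.62
eef_pos: [0.4431, 0.2723, 0.0376]
tool_rot: [[-0.992, 0.129, -0.006], [0.129, 0.992, -0.008], [0.005, -0.009, -1.0]]
force: [-0.8, 0.5, 0.2]
grip_width: 0.0798
```

Now closing.

>>> {"fn": "carry_out", "kwargs": {
  "commands": [
    [0,0,0,0,0,0,50],
    [0,0,0,0,0,0,50],
    [0,0,0,0,0,0,50],
    [0,0,0,0,0,0,50]
  ]
}}

```text
time_s: 3.95
eef_pos: [0.4436, 0.2735, 0.0385]
tool_rot: [[-0.992, 0.128, -0.005], [0.128, 0.992, -0.006], [0.004, -0.006, -1.0]]
force: [1.1, -0.2, -2.9]
grip_width: 0.0591
```

Run:
```python
from h import *
st()
```

```text
3.95 tcp [443.6 273.5  38.5] F [ 1.11 -0.2  -2.86] T [ 0.08  -0.27   0.009] w 59.1 
 [[-0.992, 0.128, -0.005], [0.128, 0.992, -0.006], [0.004, -0.006, -1.0]] q [ 0.86  0.47 -0.49  0.   -0.62 -2.56]
```

Gripped, 59 mm wide. Lifting about 100 mm.

>>> {"fn": "carry_out", "kwargs": {
  "commands": [
    [0,0,0,0,0,10,50],
    [0,0,0,0,0,20,50],
    [0,0,0,0,0,25,50],
    [0,0,0,0,0,25,50],
    [0,0,0,0,0,15,50],
    [0,0,0,0,0,0,50]
  ]
}}

```text
time_s: 4.45
eef_pos: [0.4382, 0.2679, 0.1339]
tool_rot: [[-0.991, 0.131, -0.018], [0.132, 0.991, -0.018], [0.016, -0.02, -1.0]]
force: [0.5, -0.5, -4.7]
grip_width: 0.0596
```

Run:
```python
from h import *
st()
```

```text
4.45 tcp [438.2 267.9 133.9] F [ 0.53 -0.51 -4.73] T [ 0.158 -0.173  0.013] w 59.6 
 [[-0.991, 0.131, -0.018], [0.132, 0.991, -0.018], [0.016, -0.02, -1.0]] q [ 0.86  0.33 -0.4  -0.   -0.87 -2.56]
```

>>> {"fn": "carry_out", "kwargs": {
  "commands": [
    [0.9,6.9,0,0,0,0,50],
    [0.9,6.9,0,0,0,0,50],
    [0.9,6.9,0,0,0,0,50],
    [0.9,6.9,0,0,0,0,50],
    [0,0,0,0,0,0,50],
    [0,0,0,0,0,0,50],
    [0,0,0,0,0,0,50],
    [0,0,0,0,0,0,50]
  ]
}}

```text
time_s: 5.12
eef_pos: [0.4304, 0.2636, 0.1267]
tool_rot: [[-0.86, 0.119, -0.496], [0.114, 0.993, 0.041], [0.498, -0.022, -0.867]]
force: [0.1, -0.2, -4.7]
grip_width: 0.0594
```

Run:
```python
from h import *
st()
```

```text
5.12 tcp [430.4 263.6 126.7] F [ 0.06 -0.17 -4.68] T [-0.149 -1.711  0.026] w 59.4 
 [[-0.86, 0.119, -0.496], [0.114, 0.993, 0.041], [0.498, -0.022, -0.867]] q [ 0.66  0.53 -0.06 -0.35 -1.4  -2.22]
```

>>> {"fn": "carry_out", "kwargs": {
  "commands": [
    [-0.9,-6.9,0,0,0,0,50],
    [-0.9,-6.9,0,0,0,0,50],
    [-0.9,-6.9,0,0,0,0,50],
    [-0.9,-6.9,0,0,0,0,50],
    [0,0,0,0,0,0,50],
    [0,0,0,0,0,0,50],
    [0,0,0,0,0,0,50],
    [0,0,0,0,0,0,50]
  ]
}}

```text
time_s: 5.78
eef_pos: [0.421, 0.2606, 0.1266]
tool_rot: [[-0.992, 0.122, -0.028], [0.122, 0.992, -0.022], [0.025, -0.025, -0.999]]
force: [0.1, 0.6, -4.3]
grip_width: 0.0591
```

Run:
```python
from h import *
st()
```

```text
5.78 tcp [421.  260.6 126.6] F [ 0.13  0.59 -4.26] T [ 0.12  -0.177  0.013] w 59.1 
 [[-0.992, 0.122, -0.028], [0.122, 0.992, -0.022], [0.025, -0.025, -0.999]] q [ 0.88  0.31 -0.45 -0.01 -0.85 -2.57]
```

>>> {"fn": "carry_out", "kwargs": {
  "commands": [
    [-0.9,-6.9,0,0,0,0,50],
    [-0.9,-6.9,0,0,0,0,50],
    [-0.9,-6.9,0,0,0,0,50],
    [-0.9,-6.9,0,0,0,0,50],
    [0,0,0,0,0,0,50],
    [0,0,0,0,0,0,50],
    [0,0,0,0,0,0,50],
    [0,0,0,0,0,0,50]
  ]
}}

```text
time_s: 6.45
eef_pos: [0.457, 0.2492, 0.164]
tool_rot: [[-0.939, 0.107, 0.326], [0.091, 0.994, -0.064], [-0.331, -0.03, -0.943]]
force: [0.0, -0.6, -5.7]
grip_width: 0.059
```

Run:
```python
from h import *
st()
```

```text
6.45 tcp [457.  249.2 164. ] F [ 0.03 -0.56 -5.66] T [0.186 1.132 0.044] w 59.0 
 [[-0.939, 0.107, 0.326], [0.091, 0.994, -0.064], [-0.331, -0.03, -0.943]] q [ 0.93  0.2  -0.74  0.59 -0.57 -3.09]
```

>>> {"fn": "carry_out", "kwargs": {
  "commands": [
    [0.9,6.9,0,0,0,0,50],
    [0.9,6.9,0,0,0,0,50],
    [0.9,6.9,0,0,0,0,50],
    [0.9,6.9,0,0,0,0,50],
    [0,0,0,0,0,0,50],
    [0,0,0,0,0,0,50],
    [0,0,0,0,0,0,50]
  ]
}}

```text
time_s: 7.03
eef_pos: [0.4581, 0.248, 0.1581]
tool_rot: [[-0.991, 0.097, -0.096], [0.099, 0.995, -0.019], [0.094, -0.028, -0.995]]
force: [-0.8, 0.3, -5.3]
grip_width: 0.0591
```

Run:
```python
from h import *
st()
```

```text
7.03 tcp [458.1 248.  158.1] F [-0.78  0.31 -5.26] T [ 0.06  -0.29   0.026] w 59.1 
 [[-0.991, 0.097, -0.096], [0.099, 0.995, -0.019], [0.094, -0.028, -0.995]] q [ 0.78  0.34 -0.29 -0.06 -1.03 -2.41]
```

The torque in the three tilts fits a plain linear tilt response with no ball offset so far. I'll add a sharp lengthwise shake, level first.

>>> {"fn": "carry_out", "kwargs": {
  "commands": [
    [1.1,-5.5,0,-10,10,-5,50],
    [0,0,0,40,-4,0,50],
    [0,0,0,-40,4,0,50],
    [0,0,0,-40,4,0,50],
    [0,0,0,40,-4,0,50],
    [0,0,0,0,0,0,50]
  ]
}}

```text
time_s: 7.53
eef_pos: [0.429, 0.2377, 0.1253]
tool_rot: [[-0.996, 0.075, -0.055], [0.079, 0.994, -0.069], [0.05, -0.073, -0.996]]
force: [6.2, 4.8, -0.4]
grip_width: 0.059
```

Run:
```python
from h import *
c=manip.read_camera('scene');cv2.imwrite('pics/s3.png',cv2.resize(c['image'][:,:,::-1],None,fx=1.5,fy=1.5));st()
```

```text
7.58 tcp [423.1 234.9 123.9] F [-6.99 -2.6  -8.21] T [ 0.049  0.877 -0.085] w 59.1 
 [[-0.995, 0.078, -0.066], [0.083, 0.994, -0.073], [0.06, -0.078, -0.995]] q [ 0.84  0.33 -0.44 -0.   -0.9  -2.49]
```

View pics/s3.png

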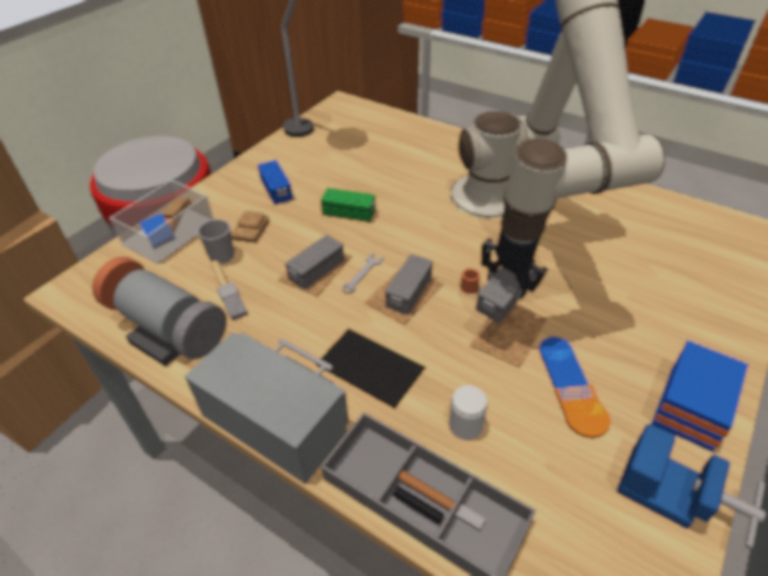

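The scene view shows the case still squarely gripped at (500,295) above its mat. Now I'll level it and take it back above its place, aiming for TCP (444,273).

>>> {"fn": "carry_out", "kwargs": {
  "commands": [
    [4.2,-3.8,-3,8,12,0,50],
    [0,0,0,6,12,0,50],
    [0,0,0,5,10,0,50],
    [0,0,0,0,0,0,50],
    [0,0,0,0,0,0,50]
  ]
}}

```text
time_s: 8.0
eef_pos: [0.4382, 0.2694, 0.1227]
tool_rot: [[-0.992, 0.128, -0.003], [0.128, 0.992, -0.004], [0.002, -0.004, -1.0]]
force: [-0.5, 0.6, -5.4]
grip_width: 0.0593
```

Run:
```python
from h import *
st()
```

```text
8.0 tcp [438.2 269.4 122.7] F [-0.51  0.63 -5.39] T [-0.062  0.114  0.011] w 59.3 
 [[-0.992, 0.128, -0.003], [0.128, 0.992, -0.004], [0.002, -0.004, -1.0]] q [ 0.87  0.33 -0.43  0.   -0.81 -2.57]
```

>>> {"fn": "carry_out", "kwargs": {
  "commands": [
    [0,0,0,2,1,-25,50],
    [0,0,0,2,1,-25,50],
    [0,0,0,1,0,-17,50],
    [0,0,0,0,0,-10,50],
    [0,0,0,0,0,-4,50],
    [0,0,0,0,0,-2,50]
  ]
}}

```text
time_s: 8.5
eef_pos: [0.447, 0.2748, 0.04]
tool_rot: [[-0.992, 0.124, 0.003], [0.124, 0.992, -0.001], [-0.003, -0.0, -1.0]]
force: [0.6, -0.5, -5.2]
grip_width: 0.0588
```

Run:
```python
from h import *
st()
```

```text
8.5 tcp [447.  274.8  40. ] F [ 0.65 -0.51 -5.18] T [0.006 0.085 0.037] w 58.8 
 [[-0.992, 0.124, 0.003], [0.124, 0.992, -0.001], [-0.003, -0.0, -1.0]] q [ 0.86  0.47 -0.49  0.   -0.61 -2.56]
```

>>> {"fn": "carry_out", "kwargs": {
  "commands": [
    [0,0,0,0,0,-2,50],
    [0,0,0,0,0,-2,50]
  ]
}}

```text
time_s: 8.67
eef_pos: [0.4473, 0.2749, 0.0387]
tool_rot: [[-0.992, 0.123, 0.002], [0.123, 0.992, -0.003], [-0.003, -0.003, -1.0]]
force: [-8.7, -0.5, 15.2]
grip_width: 0.0595
```

Contact with the mat. Opening and rising.

>>> {"fn": "carry_out", "kwargs": {
  "commands": [
    [0,0,0,0,0,0,80],
    [0,0,0,0,0,0,80],
    [0,0,0,0,0,0,80],
    [0,0,0,0,0,10,80],
    [0,0,0,0,0,25,80],
    [0,0,0,0,0,35,80],
    [0,0,0,0,0,35,80],
    [0,0,0,0,0,20,80]
  ]
}}

```text
time_s: 9.33
eef_pos: [0.4505, 0.277, 0.1747]
tool_rot: [[-0.993, 0.12, 0.01], [0.12, 0.993, 0.001], [-0.01, 0.002, -1.0]]
force: [0.6, 0.6, 1.2]
grip_width: 0.0799
```

Run:
```python
from h import *
c=manip.read_camera('wrist');cv2.imwrite('pics/w4.png',cv2.resize(c['image'][:,:,::-1],None,fx=1.5,fy=1.5));st()
```

```text
9.38 tcp [452.2 278.4 178.4] F [1.12 0.95 3.01] T [ 0.119 -0.13   0.029] w 80.0 
 [[-0.993, 0.119, 0.016], [0.119, 0.993, 0.006], [-0.015, 0.008, -1.0]] q [ 0.86  0.28 -0.34  0.01 -0.94 -2.56]
```

View pics/w4.png

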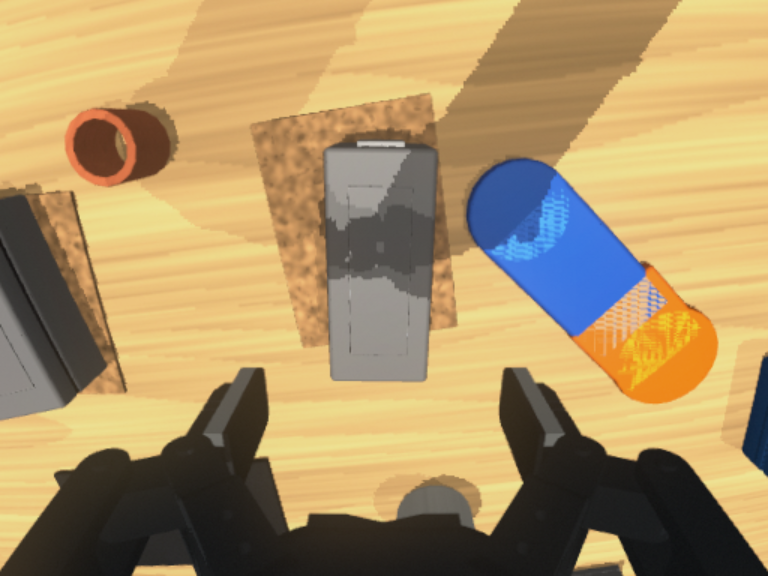

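The left case is back upright on its mat with the sleeve and insole undisturbed. Going to the middle case.

>>> {"fn": "carry_out", "kwargs": {
  "commands": [
    [0,0,2.4,0,-38,0,80],
    [0,0,2.4,0,-38,0,80],
    [0,0,2.4,0,-38,0,80],
    [0,0,2.4,0,-38,0,80],
    [0,0,2.4,0,-38,0,80],
    [0,0,2.4,0,-38,0,80],
    [0,0,0,0,-20,0,80],
    [0,0,0,0,0,0,80]
  ]
}}

```text
time_s: 10.05
eef_pos: [0.455, 0.0255, 0.1926]
tool_rot: [[-0.987, -0.155, 0.038], [-0.154, 0.988, 0.029], [-0.042, 0.023, -0.999]]
force: [-0.1, -0.4, 0.8]
grip_width: 0.0804
```

Run:
```python
from h import *
st();c=manip.read_camera('wrist');cv2.imwrite('pics/w5.png',cv2.resize(c['image'][:,:,::-1],None,fx=1.5,fy=1.5))
```

```text
10.05 tcp [455.   25.5 192.6] F [-0.09 -0.38  0.77] T [-0.043  0.034 -0.038] w 80.4 
 [[-0.987, -0.155, 0.038], [-0.154, 0.988, 0.029], [-0.042, 0.023, -0.999]] q [ 0.41  0.13 -0.49 -0.01 -0.9  -1.81]
```

View pics/w5.png

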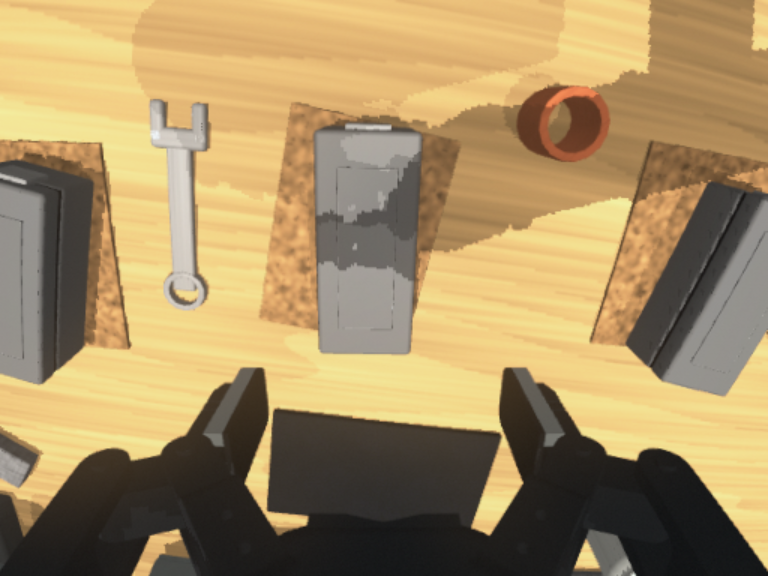

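Run:
```python
from h import *
c=manip.read_camera('wrist')
p=ray(c,np.array([(315,133),(422,133),(411,352),(319,352)])/1.5,.06)[:,:2]
print((p.mean(0)*1000).round(1));ax=(p[2]+p[3]-p[0]-p[1])/2;print(np.linalg.norm(ax),np.degrees(np.arctan2(ax[1],ax[0])))
st()
```

```text
[447.7  18.7]
0.1353819322756391 7.283613344994713
10.15 tcp [455.6  27.8 192.6] F [ 0.13  0.8  -0.15] T [-0.019  0.057  0.022] w 79.9 
 [[-0.987, -0.156, 0.039], [-0.155, 0.987, 0.029], [-0.043, 0.023, -0.999]] q [ 0.41  0.13 -0.49 -0.01 -0.9  -1.82]
```

>>> {"fn": "carry_out", "kwargs": {
  "commands": [
    [-1.7,2.2,-1.7,-4,-6,-30,80],
    [0,0,0,-3,-5,-30,80],
    [0,0,0,0,0,-25,80],
    [0,0,0,0,0,-15,80],
    [0,0,0,0,0,-5,80]
  ]
}}

```text
time_s: 10.57
eef_pos: [0.4536, 0.022, 0.0897]
tool_rot: [[-0.991, -0.132, 0.016], [-0.132, 0.991, 0.003], [-0.017, 0.001, -1.0]]
force: [0.7, 0.8, -0.1]
grip_width: 0.0802
```

Run:
```python
from h import *
st();c=manip.read_camera('wrist');cv2.imwrite('pics/w6.png',cv2.resize(c['image'][:,:,::-1],None,fx=1.5,fy=1.5))
```

```text
10.57 tcp [453.6  22.   89.7] F [ 0.74  0.82 -0.11] T [0.005 0.045 0.037] w 80.2 
 [[-0.991, -0.132, 0.016], [-0.132, 0.991, 0.003], [-0.017, 0.001, -1.0]] q [ 0.41  0.29 -0.62  0.01 -0.65 -1.85]
```

View pics/w6.png

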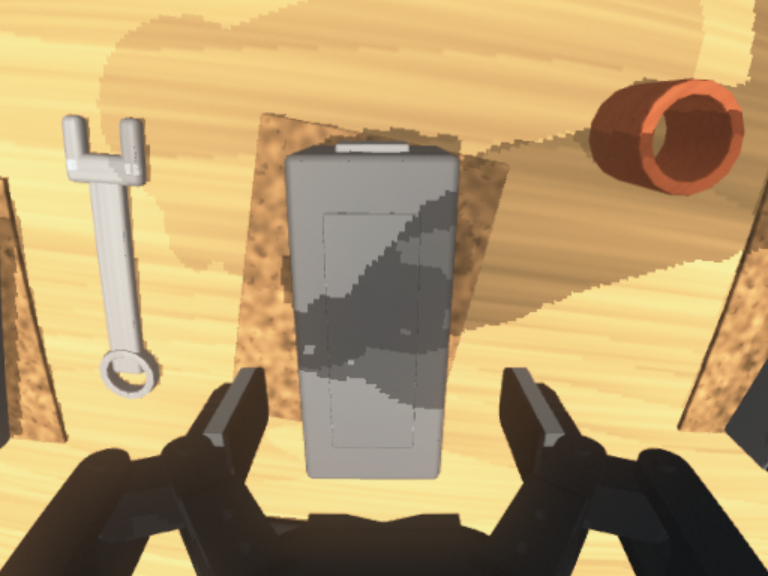

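>>> {"fn": "carry_out", "kwargs": {
  "commands": [
    [-0.3,1.2,0,-5,-5,-15,80],
    [0,0.4,0,-3,-3,-20,80],
    [0,0.4,0,-2,-2,-18,80],
    [0,0,0,-1,-1,-4,80]
  ]
}}

```text
time_s: 10.95
eef_pos: [0.448, 0.016, 0.0356]
tool_rot: [[-0.99, -0.14, -0.008], [-0.14, 0.99, 0.001], [0.008, 0.002, -1.0]]
force: [0.8, 0.5, 0.2]
grip_width: 0.0804
```

>>> {"fn": "carry_out", "kwargs": {
  "commands": [
    [0,0,0,0,0,1,50],
    [0,0,0,0,0,0,50],
    [0,0,0,0,0,0,50],
    [0,0,0,0,0,0,50]
  ]
}}

```text
time_s: 11.28
eef_pos: [0.4497, 0.0179, 0.0393]
tool_rot: [[-0.99, -0.142, -0.005], [-0.142, 0.99, 0.002], [0.004, 0.003, -1.0]]
force: [0.1, -0.1, -5.1]
grip_width: 0.0594
```

>>> {"fn": "carry_out", "kwargs": {
  "commands": [
    [0,0,0,0,0,10,50],
    [0,0,0,0,0,20,50],
    [0,0,0,0,0,25,50],
    [0,0,0,0,0,25,50],
    [0,0,0,0,0,15,50],
    [0,0,0,0,0,0,50],
    [0,0,0,0,0,0,50]
  ]
}}

```text
time_s: 11.87
eef_pos: [0.445, 0.0175, 0.1384]
tool_rot: [[-0.99, -0.14, -0.009], [-0.14, 0.99, 0.003], [0.009, 0.005, -1.0]]
force: [-0.8, -0.8, -6.0]
grip_width: 0.0593
```

Run:
```python
from h import *
st()
```

```text
11.87 tcp [445.   17.5 138.4] F [-0.78 -0.78 -5.96] T [-0.021  0.052 -0.004] w 59.3 
 [[-0.99, -0.14, -0.009], [-0.14, 0.99, 0.003], [0.009, 0.005, -1.0]] q [ 0.4   0.21 -0.56 -0.01 -0.81 -1.83]
```

>>> {"fn": "carry_out", "kwargs": {
  "commands": [
    [-1,6.9,0,0,0,0,50],
    [-1,6.9,0,0,0,0,50],
    [-1,6.9,0,0,0,0,50],
    [-1,6.9,0,0,0,0,50],
    [0,0,0,0,0,0,50],
    [0,0,0,0,0,0,50],
    [0,0,0,0,0,0,50],
    [0,0,0,0,0,0,50]
  ]
}}

```text
time_s: 12.53
eef_pos: [0.4384, 0.0172, 0.1286]
tool_rot: [[-0.862, -0.134, -0.489], [-0.119, 0.991, -0.061], [0.493, 0.005, -0.87]]
force: [-0.3, -0.1, -4.4]
grip_width: 0.0594
```

Run:
```python
from h import *
st()
```

```text
12.53 tcp [438.4  17.2 128.6] F [-0.31 -0.13 -4.42] T [ 0.265 -1.689  0.038] w 59.4 
 [[-0.862, -0.134, -0.489], [-0.119, 0.991, -0.061], [0.493, 0.005, -0.87]] q [ 0.34  0.46 -0.27 -0.11 -1.35 -1.72]
```

>>> {"fn": "carry_out", "kwargs": {
  "commands": [
    [1,-6.9,0,0,0,0,50],
    [1,-6.9,0,0,0,0,50],
    [1,-6.9,0,0,0,0,50],
    [1,-6,0,0,0,0,50],
    [0,0,0,0,0,0,50],
    [0,0,0,0,0,0,50],
    [0,0,0,0,0,0,50],
    [0,0,0,0,0,0,50]
  ]
}}

```text
time_s: 13.2
eef_pos: [0.4301, 0.0149, 0.129]
tool_rot: [[-0.99, -0.139, -0.032], [-0.139, 0.99, 0.008], [0.031, 0.012, -0.999]]
force: [1.1, -0.1, -5.9]
grip_width: 0.0593
```

Run:
```python
from h import *
st()
```

```text
13.2 tcp [430.1  14.9 129. ] F [ 1.07 -0.07 -5.94] T [ 0.016 -0.217 -0.06 ] w 59.3 
 [[-0.99, -0.139, -0.032], [-0.139, 0.99, 0.008], [0.031, 0.012, -0.999]] q [ 0.4   0.21 -0.59 -0.03 -0.8  -1.81]
```

>>> {"fn": "carry_out", "kwargs": {
  "commands": [
    [1,-6.9,0,0,0,0,50],
    [1,-6.9,0,0,0,0,50],
    [1,-6.9,0,0,0,0,50],
    [1,-6.9,0,0,0,0,50],
    [0,0,0,0,0,0,50],
    [0,0,0,0,0,0,50],
    [0,0,0,0,0,0,50],
    [0,0,0,0,0,0,50]
  ]
}}

```text
time_s: 13.87
eef_pos: [0.4366, 0.0061, 0.1398]
tool_rot: [[-0.933, -0.127, 0.337], [-0.126, 0.992, 0.025], [-0.338, -0.019, -0.941]]
force: [0.4, -0.1, -5.8]
grip_width: 0.0596
```

Run:
```python
from h import *
st()
```

```text
13.87 tcp [436.6   6.1 139.8] F [ 0.41 -0.06 -5.82] T [-0.064  1.161  0.012] w 59.6 
 [[-0.933, -0.127, 0.337], [-0.126, 0.992, 0.025], [-0.338, -0.019, -0.941]] q [ 0.42  0.05 -0.97  0.48 -0.25 -2.32]
```

>>> {"fn": "carry_out", "kwargs": {
  "commands": [
    [-1,6.9,0,0,0,0,50],
    [-1,6.9,0,0,0,0,50],
    [-1,5,0,0,0,0,50],
    [0,0,0,0,0,0,50],
    [0,0,0,0,0,0,50],
    [0,0,0,0,0,0,50],
    [0,0,0,0,0,0,50]
  ]
}}

```text
time_s: 14.45
eef_pos: [0.4406, 0.0053, 0.1365]
tool_rot: [[-0.99, -0.13, 0.061], [-0.132, 0.991, -0.023], [-0.058, -0.031, -0.998]]
force: [-0.6, 0.4, -5.6]
grip_width: 0.0594
```

Run:
```python
from h import *
st()
```

```text
14.45 tcp [440.6   5.3 136.5] F [-0.64  0.37 -5.61] T [0.046 0.3   0.045] w 59.4 
 [[-0.99, -0.13, 0.061], [-0.132, 0.991, -0.023], [-0.058, -0.031, -0.998]] q [ 0.41  0.17 -0.65  0.07 -0.71 -1.91]
```

The middle readings (-1.69 / +1.16 Nm) match the left case, so it is silent too. Adding the sharp shake, then setting it back.

>>> {"fn": "carry_out", "kwargs": {
  "commands": [
    [1.3,3.5,0,0,6,0,50],
    [0,0,0,40,5,0,50],
    [0,0,0,-40,-5,0,50],
    [0,0,0,-40,-5,0,50],
    [0,0,0,40,5,0,50],
    [0,0,0,0,0,0,50],
    [0,0,0,0,0,0,50]
  ]
}}

```text
time_s: 15.03
eef_pos: [0.4153, 0.001, 0.1092]
tool_rot: [[-0.989, -0.13, -0.073], [-0.128, 0.991, -0.028], [0.076, -0.018, -0.997]]
force: [-2.9, 0.1, -6.0]
grip_width: 0.0593
```

Run:
```python
from h import *
st()
```

```text
15.03 tcp [415.3   1.  109.2] F [-2.94  0.15 -5.96] T [0.017 0.27  0.003] w 59.3 
 [[-0.989, -0.13, -0.073], [-0.128, 0.991, -0.028], [0.076, -0.018, -0.997]] q [ 0.4   0.24 -0.63 -0.   -0.79 -1.83]
```

>>> {"fn": "carry_out", "kwargs": {
  "commands": [
    [1.6,-4.2,0.5,12,6,5,50],
    [0,0,0,12,6,0,50],
    [0,0,0,8,4,0,50],
    [0,0,0,0,0,0,50],
    [0,0,0,0,0,0,50]
  ]
}}

```text
time_s: 15.45
eef_pos: [0.4464, 0.0167, 0.1136]
tool_rot: [[-0.99, -0.139, 0.001], [-0.139, 0.99, -0.002], [-0.001, -0.002, -1.0]]
force: [-1.2, 0.2, -4.9]
grip_width: 0.0593
```

>>> {"fn": "carry_out", "kwargs": {
  "commands": [
    [0,0,0,1,0,-25,50],
    [0,0,0,1,0,-25,50],
    [0,0,0,0,0,-12,50],
    [0,0,0,0,0,-8,50],
    [0,0,0,0,0,-4,50],
    [0,0,0,0,0,-2,50]
  ]
}}

```text
time_s: 15.95
eef_pos: [0.453, 0.0184, 0.0384]
tool_rot: [[-0.99, -0.14, 0.011], [-0.14, 0.99, 0.001], [-0.011, -0.001, -1.0]]
force: [-0.2, -0.1, 1.0]
grip_width: 0.0593
```

>>> {"fn": "carry_out", "kwargs": {
  "commands": [
    [0,0,0,0,0,-1,80],
    [0,0,0,0,0,0,80],
    [0,0,0,0,0,0,80],
    [0,0,0,0,0,10,80],
    [0,0,0,0,0,25,80],
    [0,0,0,0,0,35,80],
    [0,0,0,0,0,35,80],
    [0,0,0,0,0,20,80]
  ]
}}

```text
time_s: 16.62
eef_pos: [0.4572, 0.0193, 0.1716]
tool_rot: [[-0.989, -0.143, 0.021], [-0.143, 0.99, 0.002], [-0.021, -0.001, -1.0]]
force: [0.8, 0.2, -0.4]
grip_width: 0.0798
```

Run:
```python
from h import *
c=manip.read_camera('wrist');cv2.imwrite('pics/w7.png',cv2.resize(c['image'][:,:,::-1],None,fx=1.5,fy=1.5));st()
```

```text
16.67 tcp [459.5  19.9 175. ] F [1.57 0.07 2.74] T [-0.053 -0.124 -0.011] w 80.2 
 [[-0.989, -0.144, 0.028], [-0.144, 0.99, 0.004], [-0.029, 0.0, -1.0]] q [ 0.4   0.16 -0.51  0.01 -0.87 -1.83]
```

View pics/w7.png

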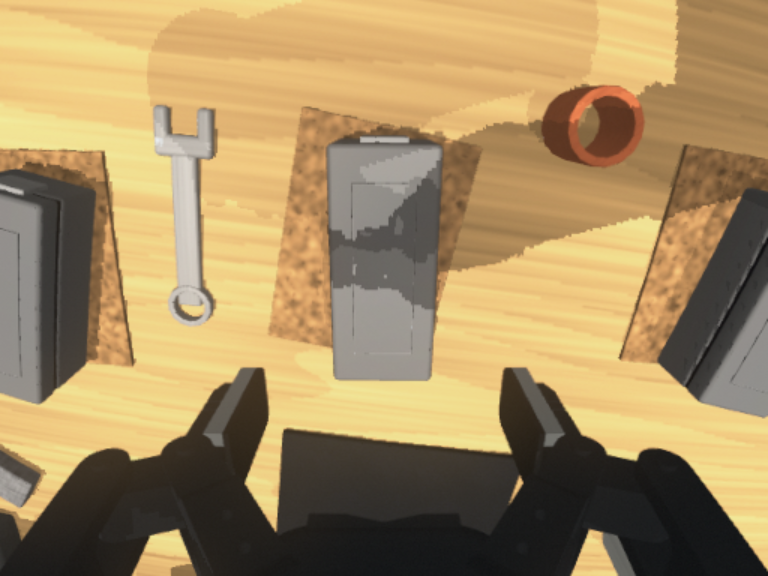

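The middle case is back on its mat, upright. Going to the right case.

>>> {"fn": "carry_out", "kwargs": {
  "commands": [
    [0,0,-2.6,6,-36,0,80],
    [0,0,-2.6,6,-36,0,80],
    [0,0,-2.6,6,-36,0,80],
    [0,0,-2.6,6,-36,0,80],
    [0,0,-2.6,6,-36,0,80],
    [0,0,-2.6,6,-34,0,80],
    [0,0,0,3,-10,0,80],
    [0,0,0,0,0,0,80]
  ]
}}

```text
time_s: 17.33
eef_pos: [0.5064, -0.2117, 0.1906]
tool_rot: [[-0.989, 0.129, 0.067], [0.129, 0.992, -0.007], [-0.067, 0.002, -0.998]]
force: [0.2, 1.1, 1.0]
grip_width: 0.0801
```

Run:
```python
from h import *
st();c=manip.read_camera('wrist');cv2.imwrite('pics/w8.png',cv2.resize(c['image'][:,:,::-1],None,fx=1.5,fy=1.5))
```

```text
17.33 tcp [ 506.4 -211.7  190.6] F [0.21 1.11 0.95] T [ 0.062  0.14  -0.031] w 80.1 
 [[-0.989, 0.129, 0.067], [0.129, 0.992, -0.007], [-0.067, 0.002, -0.998]] q [-0.1   0.28 -0.31 -0.   -0.92 -1.6 ]
```

View pics/w8.png

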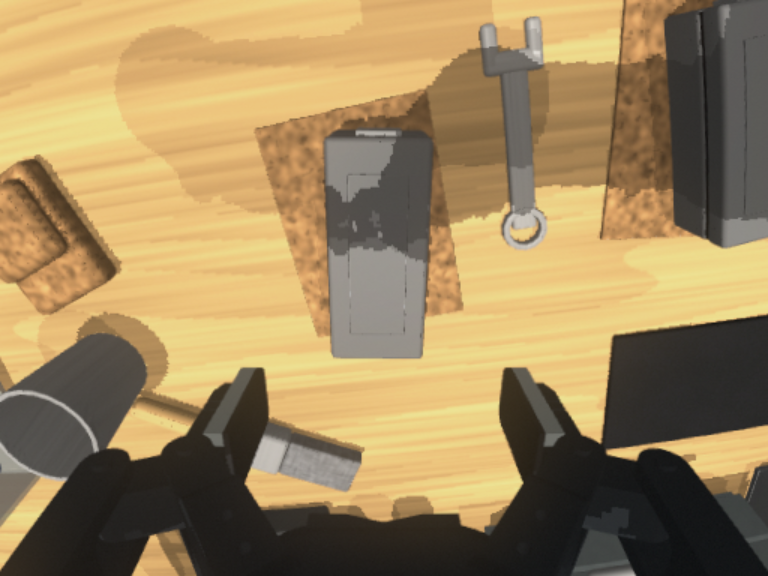

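>>> {"fn": "carry_out", "kwargs": {
  "commands": [
    [0.4,3.8,0,-3,-2,-30,80],
    [0,0,0,-2,-1,-30,80],
    [0,0,0,-1,0,-25,80],
    [0,0,0,0,0,-12,80],
    [0,0,0,0,0,-3,80]
  ]
}}

```text
time_s: 17.8
eef_pos: [0.5017, -0.2091, 0.0929]
tool_rot: [[-0.993, 0.121, 0.011], [0.121, 0.993, -0.001], [-0.011, 0.001, -1.0]]
force: [-1.4, 0.2, -0.7]
grip_width: 0.0798
```

Run:
```python
from h import *
st();c=manip.read_camera('wrist');cv2.imwrite('pics/w9.png',cv2.resize(c['image'][:,:,::-1],None,fx=1.5,fy=1.5))
```

```text
17.8 tcp [ 501.7 -209.1   92.9] F [-1.44  0.22 -0.75] T [ 0.018  0.022 -0.009] w 79.8 
 [[-0.993, 0.121, 0.011], [0.121, 0.993, -0.001], [-0.011, 0.001, -1.0]] q [-0.1   0.41 -0.4  -0.   -0.75 -1.59]
```

View pics/w9.png

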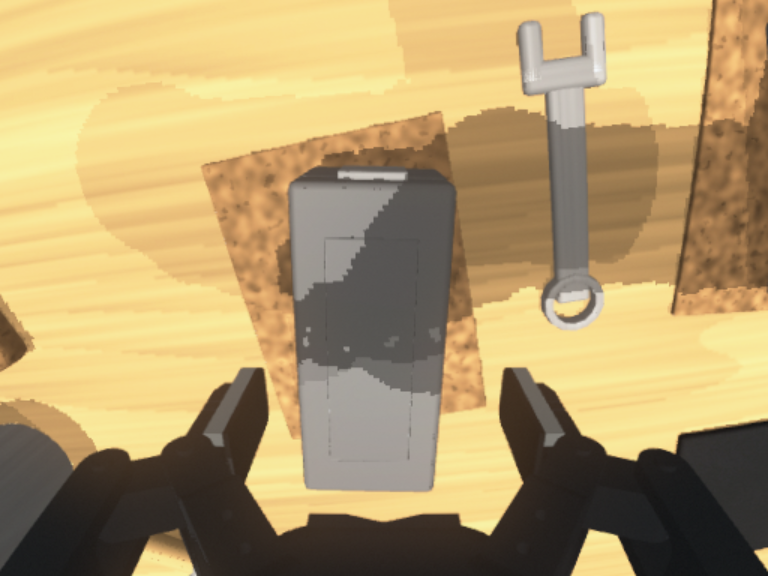

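>>> {"fn": "carry_out", "kwargs": {
  "commands": [
    [0,0.8,-0.5,1,-5,-18,80],
    [0,0.4,0,0,-2,-20,80],
    [0,0.4,0,0,-1,-17,80],
    [0,0,0,0,0,-3,80]
  ]
}}

```text
time_s: 18.18
eef_pos: [0.5072, -0.2139, 0.04]
tool_rot: [[-0.993, 0.121, -0.006], [0.121, 0.993, -0.003], [0.005, -0.004, -1.0]]
force: [-1.1, 0.1, -0.2]
grip_width: 0.08
```

>>> {"fn": "carry_out", "kwargs": {
  "commands": [
    [0,0,0,-5,0,-4,80],
    [0,0,0,0,0,0,50],
    [0,0,0,0,0,0,50],
    [0,0,0,0,0,0,50],
    [0,0,0,0,0,0,50]
  ]
}}

```text
time_s: 18.6
eef_pos: [0.504, -0.2127, 0.0408]
tool_rot: [[-0.993, 0.118, 0.002], [0.118, 0.993, -0.005], [-0.002, -0.005, -1.0]]
force: [-0.5, -0.3, -5.6]
grip_width: 0.059
```

>>> {"fn": "carry_out", "kwargs": {
  "commands": [
    [0,0,0,0,0,10,50],
    [0,0,0,0,0,20,50],
    [0,0,0,0,0,25,50],
    [0,0,0,0,0,25,50],
    [0,0,0,0,0,15,50],
    [0,0,0,0,0,0,50],
    [0,0,0,0,0,0,50]
  ]
}}

```text
time_s: 19.18
eef_pos: [0.4985, -0.211, 0.1403]
tool_rot: [[-0.993, 0.121, -0.006], [0.121, 0.993, -0.001], [0.006, -0.002, -1.0]]
force: [-0.3, 0.6, -4.5]
grip_width: 0.0593
```

Run:
```python
from h import *
st()
```

```text
19.18 tcp [ 498.5 -211.   140.3] F [-0.33  0.59 -4.54] T [ 0.057  0.039 -0.007] w 59.3 
 [[-0.993, 0.121, -0.006], [0.121, 0.993, -0.001], [0.006, -0.002, -1.0]] q [-0.1   0.35 -0.34  0.   -0.88 -1.59]
```

>>> {"fn": "carry_out", "kwargs": {
  "commands": [
    [0.9,6.9,0,0,0,0,50],
    [0.9,6.9,0,0,0,0,50],
    [0.9,6.9,0,0,0,0,50],
    [0.9,6.9,0,0,0,0,50],
    [0,0,0,0,0,0,50],
    [0,0,0,0,0,0,50],
    [0,0,0,0,0,0,50],
    [0,0,0,0,0,0,50]
  ]
}}

```text
time_s: 19.85
eef_pos: [0.4924, -0.2086, 0.1314]
tool_rot: [[-0.864, 0.126, -0.487], [0.106, 0.992, 0.068], [0.492, 0.007, -0.87]]
force: [0.5, -0.6, -5.5]
grip_width: 0.0592
```

Run:
```python
from h import *
st()
```

```text
19.85 tcp [ 492.4 -208.6  131.4] F [ 0.53 -0.6  -5.52] T [-0.201 -1.49  -0.03 ] w 59.2 
 [[-0.864, 0.126, -0.487], [0.106, 0.992, 0.068], [0.492, 0.007, -0.87]] q [-0.11  0.59 -0.05 -0.02 -1.44 -1.58]
```

>>> {"fn": "carry_out", "kwargs": {
  "commands": [
    [-0.9,-6.9,0,0,0,0,50],
    [-0.9,-6.9,0,0,0,0,50],
    [-0.9,-6.9,0,0,0,0,50],
    [-0.9,-5.5,0,0,0,0,50],
    [0,0,0,0,0,0,50],
    [0,0,0,0,0,0,50],
    [0,0,0,0,0,0,50],
    [0,0,0,0,0,0,50]
  ]
}}

```text
time_s: 20.52
eef_pos: [0.4845, -0.2077, 0.1329]
tool_rot: [[-0.992, 0.124, -0.04], [0.123, 0.992, 0.007], [0.041, 0.002, -0.999]]
force: [0.4, 0.9, -5.4]
grip_width: 0.0595
```

Run:
```python
from h import *
st()
```

```text
20.52 tcp [ 484.5 -207.7  132.9] F [ 0.44  0.87 -5.36] T [ 0.023 -0.139  0.036] w 59.5 
 [[-0.992, 0.124, -0.04], [0.123, 0.992, 0.007], [0.041, 0.002, -0.999]] q [-0.1   0.35 -0.36 -0.   -0.9  -1.59]
```

The positive tilt reads -1.49 Nm against -1.69 for the other two, so the weight has shifted to the low end. Checking the other way.

>>> {"fn": "carry_out", "kwargs": {
  "commands": [
    [-0.9,-6.9,0,0,0,0,50],
    [-0.9,-6.9,0,0,0,0,50],
    [-0.9,-6.9,0,0,0,0,50],
    [-0.9,-6.9,0,0,0,0,50],
    [0,0,0,0,0,0,50],
    [0,0,0,0,0,0,50],
    [0,0,0,0,0,0,50],
    [0,0,0,0,0,0,50]
  ]
}}

```text
time_s: 21.18
eef_pos: [0.4907, -0.2091, 0.1304]
tool_rot: [[-0.902, 0.122, 0.413], [0.109, 0.993, -0.055], [-0.417, -0.005, -0.909]]
force: [-0.2, -0.1, -4.3]
grip_width: 0.0596
```

Run:
```python
from h import *
st()
```

```text
21.18 tcp [ 490.7 -209.1  130.4] F [-0.23 -0.08 -4.26] T [ 0.155  1.177 -0.029] w 59.6 
 [[-0.902, 0.122, 0.413], [0.109, 0.993, -0.055], [-0.417, -0.005, -0.909]] q [-0.09  0.22 -0.7   0.08 -0.23 -1.68]
```

>>> {"fn": "carry_out", "kwargs": {
  "commands": [
    [0.9,6.9,0,0,0,0,50],
    [0.9,6.9,0,0,0,0,50],
    [0.6,4.5,0,0,0,0,50],
    [0,0,0,0,0,0,50],
    [0,0,0,0,0,0,50],
    [0,0,0,0,0,0,50],
    [0,0,0,0,0,0,50]
  ]
}}

```text
time_s: 21.77
eef_pos: [0.4997, -0.2096, 0.1317]
tool_rot: [[-0.986, 0.12, 0.119], [0.119, 0.993, -0.015], [-0.12, -0.001, -0.993]]
force: [-0.4, -0.9, -5.3]
grip_width: 0.0592
```

Run:
```python
from h import *
st()
```

```text
21.77 tcp [ 499.7 -209.6  131.7] F [-0.41 -0.85 -5.31] T [0.044 0.371 0.018] w 59.2 
 [[-0.986, 0.12, 0.119], [0.119, 0.993, -0.015], [-0.12, -0.001, -0.993]] q [-0.1   0.31 -0.44  0.01 -0.7  -1.6 ]
```

The negative tilt reads +1.18 where about +1.42 is expected for a packed case, which also points to the ball. Single readings are noisy (about 0.09 Nm), so I'll shake, then average several readings in each tilt.

>>> {"fn": "carry_out", "kwargs": {
  "commands": [
    [0.9,6.8,0,0,0,0,50],
    [0,0,0,40,-5,0,50],
    [0,0,0,-40,5,0,50],
    [0,0,0,-40,5,0,50],
    [0,0,0,40,-5,0,50],
    [0,0,0,0,0,0,50],
    [0,0,0,0,0,0,50]
  ]
}}

```text
time_s: 22.35
eef_pos: [0.4749, -0.2062, 0.1018]
tool_rot: [[-0.99, 0.123, -0.073], [0.122, 0.992, 0.011], [0.074, 0.002, -0.997]]
force: [-1.7, 0.1, -5.0]
grip_width: 0.0591
```

>>> {"fn": "carry_out", "kwargs": {
  "commands": [
    [0.9,6.9,0,0,0,10,50],
    [0.9,6.9,0,0,0,10,50],
    [0.6,4,0,0,0,0,50],
    [0,0,0,0,0,0,50],
    [0,0,0,0,0,0,50],
    [0,0,0,0,0,0,50],
    [0,0,0,0,0,0,50]
  ]
}}

```text
time_s: 22.93
eef_pos: [0.4719, -0.2057, 0.1216]
tool_rot: [[-0.924, 0.125, -0.362], [0.114, 0.992, 0.051], [0.365, 0.006, -0.931]]
force: [0.0, 0.7, -5.6]
grip_width: 0.0591
```

```bash
cat > avg.py <<'E'
from h import *
a=[]
for i in range(14):
    manip.read_camera('wrist');s=manip.state();a.append([s['tool_rot'][0,2],s['ft_torque'][1],s['ft_torque'][0]])
a=np.array(a);print(a.mean(0).round(3),a.std(0).round(3));st()
E
python3 avg.py
```

```text
[-0.363 -1.121 -0.137] [0.001 0.031 0.027]
23.63 tcp [ 472.3 -205.8  121.3] F [-0.82  0.66 -4.72] T [-0.155 -1.104  0.027] w 58.8 
 [[-0.923, 0.125, -0.364], [0.114, 0.992, 0.052], [0.367, 0.006, -0.93]] q [-0.1   0.5  -0.19 -0.01 -1.25 -1.58]
```

Averaged: -1.121 Nm at sinθ=-0.363, where a packed case gives -1.25. The difference of +0.13 matches the ball's 0.115 Nm. Tilting slightly the other way for confirmation.

>>> {"fn": "carry_out", "kwargs": {
  "commands": [
    [-0.9,-6.9,0,5,-1,0,50],
    [-0.9,-6.9,0,5,-1,0,50],
    [-0.9,-6.9,0,5,-1,0,50],
    [-0.9,-6.9,0,5,0,0,50],
    [-0.9,-6.9,0,0,0,0,50],
    [0,0,0,0,0,0,50],
    [0,0,0,0,0,0,50]
  ]
}}

```text
time_s: 24.22
eef_pos: [0.4887, -0.2086, 0.1182]
tool_rot: [[-0.965, 0.122, 0.234], [0.119, 0.993, -0.027], [-0.236, 0.001, -0.972]]
force: [2.0, -0.9, -4.1]
grip_width: 0.0594
```

```bash
python3 avg.py
```

```text
[0.236 0.644 0.069] [0.001 0.233 0.045]
24.92 tcp [ 490.4 -208.7  118. ] F [-0.7   0.07 -5.76] T [ 0.055  0.742 -0.02 ] w 59.5 
 [[-0.964, 0.122, 0.237], [0.119, 0.992, -0.027], [-0.238, 0.002, -0.971]] q [-0.1   0.28 -0.55  0.01 -0.49 -1.61]
```

The average was 0.64–0.74 against 0.81 expected for a packed case, plus a visible knock transient, so the right case rattles. Levelling it and carrying it to the hand-over mat.

>>> {"fn": "carry_out", "kwargs": {
  "commands": [
    [0.8,6.8,0,0,10,20,50],
    [0.8,6.8,0,10,20,20,50],
    [0,0,0,18,28,10,50],
    [0,0,0,18,30,0,50],
    [0,0,0,18,30,0,50],
    [0,0,0,18,30,0,50],
    [0,0,0,18,28,0,50],
    [0,0,0,18,20,0,50]
  ]
}}

```text
time_s: 25.58
eef_pos: [0.6071, -0.0094, 0.1654]
tool_rot: [[-0.991, 0.134, 0.024], [0.134, 0.991, 0.001], [-0.024, 0.004, -1.0]]
force: [0.9, 0.3, -4.1]
grip_width: 0.0591
```

Run:
```python
from h import *
st()
```

```text
25.58 tcp [607.1  -9.4 165.4] F [ 0.9   0.31 -4.13] T [-0.061 -0.076 -0.029] w 59.1 
 [[-0.991, 0.134, 0.024], [0.134, 0.991, 0.001], [-0.024, 0.004, -1.0]] q [ 0.25  0.41 -0.17  0.01 -0.96 -1.96]
```

>>> {"fn": "carry_out", "kwargs": {
  "commands": [
    [0,1,0,15,20,0,50],
    [0,0.5,0,15,20,0,50],
    [0,0,0,12,15,0,50],
    [0,0,0,6,8,0,50],
    [0,0,0,0,0,0,50],
    [0,0,0,0,0,0,50]
  ]
}}

```text
time_s: 26.08
eef_pos: [0.6612, 0.0636, 0.1625]
tool_rot: [[-0.992, 0.127, 0.001], [0.127, 0.992, 0.003], [-0.001, 0.003, -1.0]]
force: [-1.0, -0.4, -4.9]
grip_width: 0.0589
```

Run:
```python
from h import *
for n in('top','scene'):
    c=manip.read_camera(n);cv2.imwrite(f'pics/{n}10.png',cv2.resize(c['image'][:,:,::-1],None,fx=1.5,fy=1.5))
st()
```

```text
26.18 tcp [660.7  62.8 162.7] F [ 0.03  0.37 -3.28] T [-0.035 -0.046  0.025] w 58.8 
 [[-0.992, 0.129, 0.001], [0.129, 0.992, 0.003], [-0.0, 0.003, -1.0]] q [ 0.34  0.51 -0.   -0.   -1.05 -2.03]
```

View pics/top10.png

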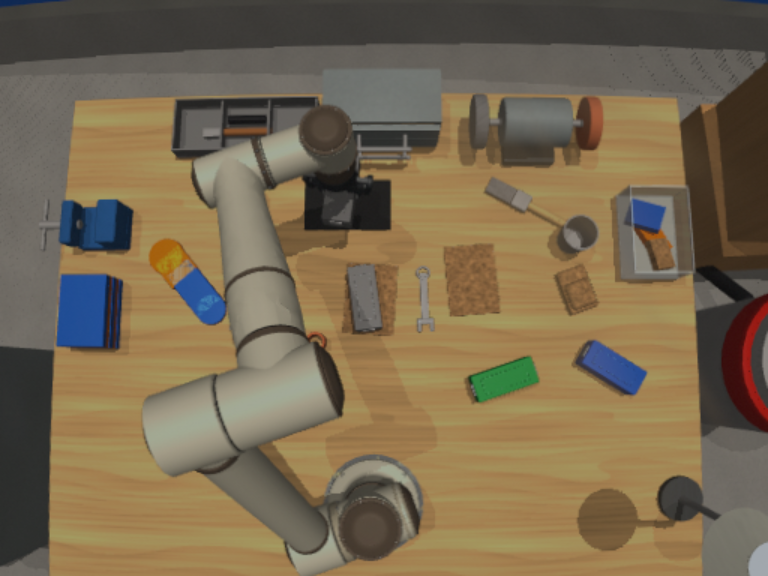

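View pics/scene10.png

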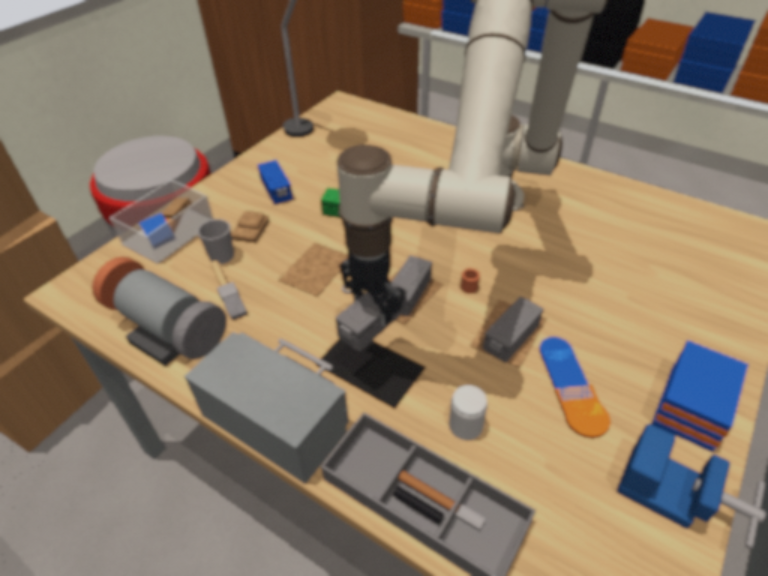

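The case is over the black mat at scene (372,315), level. The silent ones stand on their mats at scene (410,285) and (513,328), and the bystanders are where they were. Handing in.

Run:
```python
from h import *
s=st();print(abs(s['joint_vel']).max());print(manip.finish_job())
```

```text
26.18 tcp [660.7  62.8 162.7] F [ 0.03  0.37 -3.28] T [-0.035 -0.046  0.025] w 58.8 
 [[-0.992, 0.129, 0.001], [0.129, 0.992, 0.003], [-0.0, 0.003, -1.0]] q [ 0.34  0.51 -0.   -0.   -1.05 -2.03]
0.011757679978546301
the job is handed in; nothing more can be done
None
```

I lifted, tipped and shook all three cases from left to right. I set the left and middle ones back on their mats and handed in at 26.2 s of the 72 s, holding the right one over the hand-over mat.

**Which case rattles:** the right case.
- **Tipped toward +x:** averaged wrist torque was off from the other two by about +0.13 Nm. The rolling ball should give about 0.115 Nm.
- **Tipped the other way:** it was off by about -0.11 Nm, leaving out the first readings, which showed a knock.
- **Left and middle cases:** their torques matched each other and showed no shift. These were single readings with scatter of about 0.09 Nm, and readings near level were too noisy to tell.

**Last checks:**
- **Position:** the tool was at (661, 63, 163) mm, about 14 mm from the mat's centre, and level within 0.3°.
- **Hold:** it was practically at rest, with the fingers 58.8 mm apart on the case.
- **Case tilt:** I judged it from the scene picture only and did not measure it. It looked level.
- **Other two cases:** both looked upright on their mats, within a few mm of where they started.
- **Bystanders:** none looked moved. The sleeve was partly hidden in the top picture but clear in the scene view.

**Close calls:** during the tilts two joints came near their ranges without passing them: joint 6 at -3.09 on the left case, and joint 5 at -0.23 on the right.

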